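# Fill the hand-wash caddy

## Robot

A 6-joint arm with a two-finger parallel gripper is mounted at the origin on the work surface. World frame = base frame: x ahead of the robot, y to its left, z up, the work surface at z = 0. Lengths are in m, angles in rad, forces in N, time in s.
With the tool pointing down it reaches from about 0.35 to 0.975 m from the base axis. Payload 4.9 kg.
Tool frame: the origin (TCP) lies on the centre line of the jaws, within the pads' length; the fingertips stand ahead of it and the grasp point (between the pads) is the TCP (manip.tip_extent is the z of the fingertips in the tool frame, in m); z points along the fingers, y is the line along which they close (so a half turn about z gives the same grasp; the last joint's range is limited). The gripper opens to 85 mm and grips with 20 to 120 N. Pads are 22 mm wide; open, the fingers measure 114 mm over their backs; the gripper's body (76 mm by 85 mm) begins 54 mm behind the grasp point. The pads swing forward as they close: fully open they stand 13 mm farther back than shut.
Start: joints at [1.112, 0.053, 1.613, -0, 1.476, -0.119], TCP at [0.208, 0.589, 0.25] pointing down, gripper open.
Joint ranges: [-3.01, 3.01], [-1.01, 2.22], [0.06, 2.58], [-1.02, 4.17], [0.09, 2.62], [-3.14, 3.14]. Speed limits (rad/s): [2.57, 2.57, 3.14, 3.14, 3.14, 3.14].

## Interface

Orientations are given as a unit quaternion [w, x, y, z].
In Python, from plant import manip gives the robot as it stands. The module is installed in compiled form; this text tells all that it offers.
- The arm moves only by the shell command python3 -m crank 'ROWS'. ROWS is a JSON list of rows, 1 to 5 of them, each of 7 numbers: the opening from 0.0 (shut) to 1.0 (fully open), then dx, dy, dz in m, then a rotation vector rx, ry, rz in rad; each row shifts and turns the commanded pose from where the row before left it, along the tool's axes as they then stand; what a row does not reach is not made up. A row lasts 1/8 s, in which the tool goes at most 0.0625 m and 0.188 rad, less where a joint would pass 70% of its speed; a pose out of reach is approached as far as the arm can. The fingers move at their own pace and stop on an object; the grip force is fixed at half the most. Time passes only in rows, so rows that do not move let the fingers close. It prints the time, the measured TCP pose, the force, the opening and the grip force at its end.
- manip.state(): the state, without advancing time (a new reading comes with each control period).
- manip.grab_frame(name): name is "side" or "top" or "wrist"; returns (picture, depth): 420x560x3 uint8, red, green, blue; 420x560 float32, m along the optical axis (not along the pixel's ray), 0 where there is no reading.
- manip.camera_params(name): a dict with "intrinsics" (3x3 intrinsics, pixels), "xyz" and "orientation" of the camera in the world. Camera axes: x right, y down, z forward; pixel columns grow to the right and rows downward; lengths in m; the calibration is good to about 2 mm. A picture is of the moment at which its call begins: read the wrist's pose just before it. camera_params takes no time and is no camera call; for the wrist camera it gives the pose at the moment of the call.
- manip.job_done(): hands the job in; it is judged then, once.
Trained networks look in the newest picture that a camera, given by its name, has taken for a name from the list of things; names that differ only in an ending like _2 or _b are one class to them, and where a whole thing is asked for, a point or a joint stands for the part that bears it (a point fixed in the world has none). Each returns a list of dicts, best first, with "conf" (0 to 1); they miss things now and then, are a little off and sometimes report something else, mostly with a low value. They report only what shows in the picture. A call takes as long as a camera call.
- manip.look_for(camera, query): "extent" ([left, top, right, bottom] in pixels, round what is visible of it).
- manip.outline_of(camera, query): "region" (420x560 bool, what is visible of it) and "extent" ([left, top, right, bottom] in pixels, round what is visible of it).
- manip.mark_of(camera, query): "centre" ([row, column] in pixels: a listed point, or the origin of a listed thing).
The state is a dict: "time": time; "joint_pos": joint angles; "joint_vel": joint speeds; "joint_efforts": joint torques, N m; "tool_pos": TCP position; "tool_rot": TCP orientation; "contact_force": force on the tool from outside, world axes, zero at the start; "ft_torque": the same for the moment, N m; "gripper_width": opening from 0.0 (shut) to 1.0 (fully open); "grasp_force": force on a finger pad.
Only numpy, scipy, OpenCV 4.12 (cv2) and the standard library are available. Lean on these libraries where they do the work, as an engineer would, in place of code of your own. Each camera call takes 0.05 s, during which the arm holds its last target. There are 200 camera calls.

## Task

Get the hand-wash caddy ready for the sinks: stand the capped detergent bottle in the square pot and the small stain-remover flask in the round pot, lay the scrubbing brush without a handle bristles down in the long dish, and, once the detergent bottle stands in its pot, put the low dosing cup mouth down over the bottle's cap. Set each thing down rather than dropping it, and leave the pump dispenser, the tall tumbler and the brush with the handle where they are.

Things in the scene. Friction and masses are not known exactly. Their poses are not given: they have to be found in the camera images.
- square_pot: The detergent bottle's place: square grey pot, open on top, 88 x 88 x 45 mm high, walls and floor 4 mm (inside 80 x 80). Fixed in the hand-wash caddy, a white tray with three pots side by side in any order, centres 118 mm apart along y. Origin: centre of its underside, 4 mm above the counter; inner floor 4 mm above the origin. z up, x and y along its sides, y along the tray.
- round_pot: The flask's place: round grey pot, open on top, 66 mm outside diameter, 45 mm high, wall and floor 4 mm (58 mm inside). Fixed in the caddy tray, which is 180 x 376 mm with a 30 mm rim and a carrying loop, 60 mm high, at each short end. Origin: centre of its underside, inner floor 4 mm above it; z up.
- long_dish: The scrubbing brush's place: long shallow grey dish, 166 mm (x, across the tray) by 88 mm (y, along the tray) outside, 18 mm high, walls and floor 4 mm (inside 158 x 80). Fixed in the same tray. Origin: centre of its underside, inner floor 4 mm above it; z up.
- detergent: Detergent bottle, loose, white plastic with a plain paper band: round body 62 mm in diameter up to 94 mm, sloping shoulder to 108 mm, then a plain ribbed cylindrical cap 38 mm in diameter from 108 mm to the flat top at 152 mm; about 0.25 to 0.45 kg. It can be lifted by the cap. Origin: centre of its underside; z up.
- pump_soap: Look-alike to leave: hand-soap dispenser, same body as the detergent bottle (62 mm in diameter) but with a thin pump stem and a pump head with a 40 mm spout on top instead of the cap, 160 mm high. Origin: centre of its underside; z up, the spout points to its -x.
- flask: Small stain-remover flask, loose, white plastic with a plain paper band: body 42 mm in diameter up to 70 mm, shoulder to 80 mm, cylindrical cap 28 mm in diameter from 80 mm to the flat top at 108 mm; about 0.12 kg. It can be lifted by the cap. Origin: centre of its underside; z up.
- dosing_cup: Rinsed dosing cup, loose, standing upside down: low straight white plastic cup, 57 mm outside diameter, 42 mm high, wall 3 mm, closed end (up) 4 mm, so 51 mm wide and 38 mm deep inside; 0.03 kg. Over the bottle's cap its closed end rests on the cap's top, its rim 114 mm above the bottle's underside, clear of the shoulder. Origin: centre of the mouth (its lower end); z up.
- tumbler: Look-alike to leave: drinking tumbler standing upside down, white plastic, more than twice as tall as the dosing cup: 98 mm high, 62 mm in diameter at the mouth below and 53 mm at the closed end above. Origin: centre of the mouth, on the counter; z up.
- scrub_brush: Scrubbing brush, loose, lying bristles down, no handle: wooden block 126 mm long (x) by 48 mm wide (y) by 18 mm thick over 22 mm of stiff white bristles, 40 mm high in all; about 0.12 kg. Origin: under its centre at the bristle tips; x along the block, z up.
- handled_brush: Look-alike to leave: hand brush from a dustpan, the same wooden block and bristles but with a wooden handle that stands out 130 mm from the block along its +x. Origin: under the centre of the block at the bristle tips; z up.

How it is judged:
By the outcome, as a careful person would: the job done as asked, in the order asked, and still so for the second after the job is handed in, with the robot touching nothing.
It also fails if it takes over 115 s, if anything falls off the work surface, if the arm or the gripper's body presses on something with over 40 N, if the wrist force passes 120 N, or if a joint passes its speed limit or range.

## Working session

There is one attempt and no reset: what is moved stays moved. The work goes in short steps, Python scripts to look and compute and a shell command to move; the robot and the scene stay as the last step left them, time stands still between calls to the robot, and variables do not carry over. Pictures are saved under pics/ and viewed, at most 14 in all, crops included, and the job is handed in when it is done.

```bash
mkdir -p pics; cat > h.py <<'E'
import numpy as np,cv2
from scipy.spatial.transform import Rotation as R
from plant import manip
def rot(q): return R.from_quat([q[1],q[2],q[3],q[0]]).as_matrix()
def cloud(cam):
    s=manip.camera_params(cam); im,d=manip.grab_frame(cam)
    K=np.array(s["intrinsics"]);v,u=np.mgrid[:420,:560]
    P=np.stack([(u-K[0,2])*d/K[0,0],(v-K[1,2])*d/K[1,1],d],-1)
    W=P@rot(s["orientation"]).T+np.array(s["xyz"]); W[d==0]=np.nan
    return im,W
def save(im,n): cv2.imwrite("pics/"+n,im[:,:,::-1])
E
python3 - <<'E'
from h import *
print(manip.state()["tool_pos"],manip.state()["tool_rot"],manip.tip_extent)
ims=[]
for c in("top","side"):
    im,W=cloud(c);save(im,c+"0.png");np.save(c+"W.npy",W);print(c,manip.camera_params(c))
    for n in "square_pot round_pot long_dish detergent pump_soap flask dosing_cup tumbler scrub_brush handled_brush".split():
        for o in manip.outline_of(c,n)[:2]:
            p=W[o["region"]];p=p[~np.isnan(p[:,0])]
            if len(p)==0: continue
            t=p[p[:,2]>p[:,2].max()-.008]
            print(c,n,round(o["conf"],2),o["extent"],"med",np.median(p,0).round(3),"top",((t.max(0)+t.min(0))/2).round(3),(t.max(0)-t.min(0)).round(3))
E
```

```text
[0.208054   0.58873375 0.2490768 ] [-2.70374146e-04  1.69079978e-01  9.85601812e-01 -9.77951921e-04] 0.019
top {'intrinsics': array([[393.60026338,   0.        , 281.40095093],
       [  0.        , 393.60026338, 208.12345751],
       [  0.        ,   0.        ,   1.        ]]), 'xyz': array([ 0.39959544, -0.007479  ,  0.95179013]), 'orientation': array([-0.06236364,  0.70733907, -0.70103657,  0.06580227])}
top square_pot 0.59 [179.5, 155.4, 220.6, 198.4] med [0.652 0.189 0.008] top [0.647 0.184 0.047] [0.09  0.091 0.008]
top round_pot 0.86 [284.5, 155.5, 310.8, 188.3] med [ 0.667 -0.051  0.009] top [ 0.662 -0.05   0.047] [0.065 0.062 0.008]
top long_dish 0.82 [230.3, 144.3, 272.1, 207.3] med [0.656 0.068 0.007] top [0.654 0.067 0.021] [0.168 0.092 0.008]
top long_dish 0.57 [268.8, 237.0, 295.0, 267.2] med [ 0.452 -0.013  0.104] top [ 0.456 -0.015  0.152] [0.037 0.037 0.008]
top detergent 0.61 [268.6, 238.6, 296.0, 269.4] med [ 0.452 -0.015  0.103] top [ 0.456 -0.015  0.152] [0.037 0.037 0.008]
top detergent 0.49 [228.0, 144.2, 272.2, 207.0] med [0.656 0.067 0.007] top [0.652 0.068 
[... 2154 characters left out ...]
4.8, 222.9, 215.4] med [0.454 0.109 0.066] top [0.461 0.119 0.107] [0.027 0.025 0.008]
side dosing_cup 0.61 [260.9, 252.1, 284.3, 285.3] med [ 0.431 -0.124  0.041] top [ 0.438 -0.117  0.043] [0.057 0.055 0.008]
side dosing_cup 0.5 [309.6, 182.9, 338.6, 216.1] med [ 0.661 -0.05   0.03 ] top [ 0.661 -0.051  0.048] [0.064 0.065 0.008]
side tumbler 0.85 [317.8, 262.3, 351.0, 313.7] med [ 0.464 -0.258  0.074] top [ 0.479 -0.249  0.099] [0.054 0.053 0.008]
side scrub_brush 0.69 [124.6, 140.7, 173.8, 172.6] med [0.432 0.381 0.039] top [0.391 0.255 0.148] [0.008 0.008 0.005]
side handled_brush 0.89 [364.6, 293.8, 475.3, 380.7] med [ 0.49  -0.419  0.04 ] top [ 0.534 -0.413  0.041] [0.255 0.074 0.008]
```

View pics/top0.png

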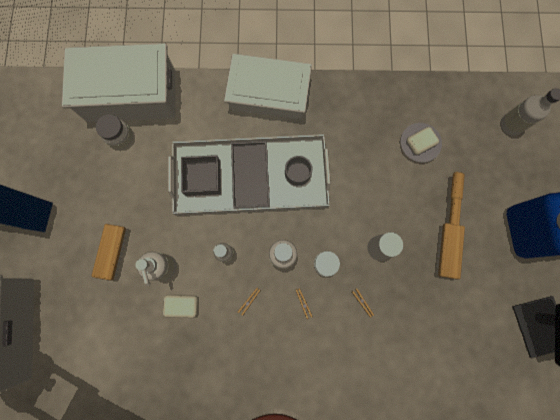

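```bash
python3 - <<'E'
from h import *
W=np.load("topW.npy")
P=W.reshape(-1,3)
def fit(n,c,r,z0,z1):
    m=(np.hypot(P[:,0]-c[0],P[:,1]-c[1])<r)&(P[:,2]>z0)&(P[:,2]<z1)
    p=P[m][:,:2].astype(np.float32);b=cv2.minAreaRect(p);print(n,len(p),b)
fit("brush",(.462,.389),.1,.03,.045)
fit("sq",(.647,.184),.075,.044,.06)
fit("dish",(.654,.067),.1,.016,.026)
fit("round",(.661,-.05),.045,.044,.06)
fit("cap",(.456,-.014),.03,.145,.16)
fit("fl",(.46,.119),.03,.1,.12)
fit("cup",(.438,-.117),.04,.035,.05)
s=manip.state();print(rot(s["tool_rot"]).round(3))
E
```

```text
brush 1176 ((0.4615381062030792, 0.3891924023628235), (0.0485398955643177, 0.12606632709503174), 80.79716491699219)
sq 342 ((0.6461119651794434, 0.19830168783664703), (0.08868934214115143, 0.11528203636407852), 3.914137840270996)
dish 492 ((0.6547513008117676, 0.06307049095630646), (0.18130245804786682, 0.18663384020328522), 2.970125436782837)
round 137 ((0.6615554094314575, -0.04996103793382645), (0.06405451148748398, 0.06209094449877739), 0.054206542670726776)
cap 274 ((0.45632341504096985, -0.014734186232089996), (0.03633735328912735, 0.03636925667524338), 63.44509506225586)
fl 136 ((0.4604197144508362, 0.11940944939851761), (0.025528231635689735, 0.026260390877723694), 1.0678987503051758)
cup 481 ((0.43826478719711304, -0.11776615679264069), (0.05452869087457657, 0.05456645041704178), 45.23244857788086)
[[-0.943  0.333  0.   ]
 [ 0.333  0.943 -0.   ]
 [-0.    -0.    -1.   ]]
```

The top view shows the tray's square pot at about (200,176), the dish at (250,175) and the round pot at (298,171). Detergent is at (284,253), the flask at (221,253), the cup at (327,264) and the plain brush at (108,252). The pump is at (150,265), the tumbler at (390,245) and the handled brush at (453,225). This agrees with the networks' best hits.

```bash
cat > go.py <<'E'
import sys
from h import *
# go.py x y z yaw(deg of the tool y line): turn first, then shift in the turned tool axes
x,y,z,a=map(float,sys.argv[1:5]); s=manip.state(); M=rot(s["tool_rot"]); p=s["tool_pos"]
cur=np.degrees(np.arctan2(M[1,1],M[0,1])); d=(a-cur+90)%180-90
M2=R.from_euler("z",d,degrees=True).as_matrix()@M
D=M2.T@(np.array([x,y,z])-p)
print("yaw",cur.round(2),"rz",-np.radians(d).round(4),"shift",D.round(4),"rows",(np.linalg.norm(D)/.0625).round(2),"t",s["time"])
E
python3 go.py .4615 .389 .036 80.8; python3 -m crank '[[1,0,0,0,0,0,-0.18]]'; python3 go.py .4615 .389 .036 80.8;
```

```text
yaw 70.53 rz -0.1792 shift [-0.282  -0.1572  0.2143] rows 6.2 t 1.1
time: 1.23
tool_pos: [0.2083, 0.5892, 0.2503]
tool_rot: [0.0, 0.077, 0.997, -0.0]
contact_force: [0.2, -1.0, -0.3]
gripper_width: 1.0
grasp_force: 0.0
yaw 81.12 rz 0.0057 shift [-0.2819 -0.1572  0.2143] rows 6.2 t 1.225
```

```bash
python3 -m crank '[[1,-0.05,-0.0275,0.02,0,0,0],[1,-0.05,-0.0275,0.02,0,0,0],[1,-0.05,-0.0275,0.02,0,0,0],[1,-0.05,-0.0275,0.02,0,0,0],[1,-0.05,-0.0275,0.02,0,0,0]]' >/dev/null; python3 -m crank '[[1,-0.032,-0.0197,0,0,0,0],[1,0,0,0,0,0,0],[1,0,0,0,0,0,0]]';python3 go.py .4615 .389 .036 80.8
python3 - <<'E'
from h import *
im,W=cloud("wrist");save(im,"w1.png")
P=W.reshape(-1,3)
m=(np.hypot(P[:,0]-.4615,P[:,1]-.389)<.09)&(P[:,2]>.03)&(P[:,2]<.045)
print(cv2.minAreaRect(P[m][:,:2].astype(np.float32)))
E
```

```text
time: 2.22
tool_pos: [0.4615, 0.3895, 0.1505]
tool_rot: [-0.0, 0.08, 0.997, 0.0]
contact_force: [0.6, -0.2, -0.6]
gripper_width: 1.003
grasp_force: 0.0
yaw 80.84 rz 0.0007 shift [-1.000e-04 -5.000e-04  1.145e-01] rows 1.83 t 2.225
((0.46074411273002625, 0.38989266753196716), (0.048191945999860764, 0.1253724843263626), 80.59613800048828)
```

View pics/w1.png

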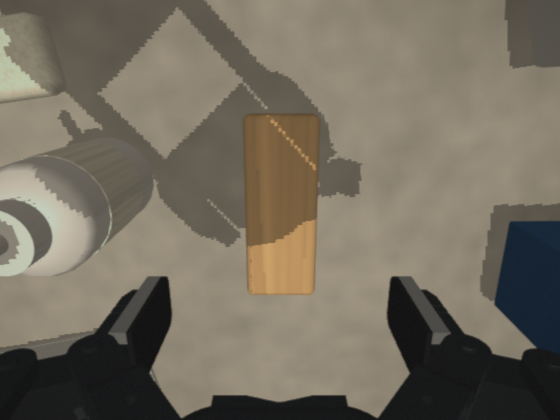

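The wrist view shows the plain brush at (281,205), centred between the jaws and with no handle. The pump is clear, to the left.

```bash
python3 -m crank '[[1,0,0,0.055,0,0,0],[1,0,0,0.05,0,0,0],[1,0,0,0.0095,0,0,0],[0,0,0,0,0,0,0],[0,0,0,0,0,0,0]]' >/dev/null; python3 -m crank '[[0,0,0,0,0,0,0],[0,0,0,0,0,0,0],[0,0,0,0,0,0,0],[0,0,0,-0.03,0,0,0],[0,0,0,-0.05,0,0,0]]'; python3 -m crank '[[0,0,0,-0.02,0,0,-0.11],[0,0,0,0,0,0,-0.11],[0,0,0,0,0,0,0],[0,0,0,0,0,0,0]]'; python3 go.py .654 .0675 .045 93.55
```

```text
time: 3.52
tool_pos: [0.4603, 0.3882, 0.1149]
tool_rot: [-0.002, 0.08, 0.997, -0.001]
contact_force: [1.1, 0.3, -1.6]
gripper_width: 0.545
grasp_force: 64.4
time: 4.03
tool_pos: [0.4614, 0.389, 0.1355]
tool_rot: [-0.0, -0.029, 1.0, -0.0]
contact_force: [-0.4, -0.6, -1.6]
gripper_width: 0.544
grasp_force: 64.5
yaw 93.36 rz -0.0033 shift [-0.1724 -0.3328  0.0905] rows 6.17 t 4.025
```

```bash
python3 -m crank '[[0,-0.0575,0,0,0,0,0],[0,-0.0575,0,0,0,0,0],[0,-0.0574,-0.02,0,0,0,0],[0,0,-0.06,0,0,0,0],[0,0,-0.06,0,0,0,0]]' >/dev/null; python3 -m crank '[[0,0,-0.06,0,0,0,0],[0,0,-0.06,0,0,0,0],[0,0,-0.04,0,0,0,0],[0,0,-0.0328,0,0,0,0],[0,0,0,0,0,0,0]]'>/dev/null; python3 -m crank '[[0,0,0,0,0,0,0],[0,0,0,0,0,0,0]]'; python3 go.py .654 .0675 .045 93.55
python3 - <<'E'
from h import *
im,W=cloud("side");P=W.reshape(-1,3)
m=(np.hypot(P[:,0]-.654,P[:,1]-.0675)<.085)&(P[:,2]>.06)&(P[:,2]<.2)
q=P[m];print(np.nanmin(q,0),np.nanmax(q,0))
im,W=cloud("top");save(im[100:240,140:360].repeat(3,0).repeat(3,1),"t1.png")
E
```

```text
time: 5.52
tool_pos: [0.6536, 0.0684, 0.1355]
tool_rot: [-0.0, -0.031, 1.0, 0.0]
contact_force: [0.7, 0.8, -0.2]
gripper_width: 0.546
grasp_force: 64.5
yaw 93.51 rz -0.0008 shift [-0.0004 -0.001   0.0905] rows 1.45 t 5.525
[0.5879495  0.00621373 0.09579591] [0.71569783 0.13182031 0.1999518 ]
```

View pics/t1.png

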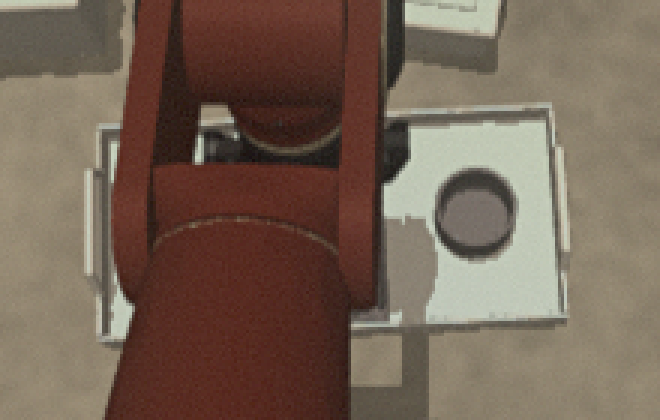

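The top view shows the arm over the dish at about (265,215) in the crop, hiding the brush. The side cloud puts the brush at x .588–.716, which is centred. I'll lower it, feeling for contact.

```bash
python3 -m crank '[[0,0,-0.0008,0.05,0,0,0],[0,0,0,0.03,0,0,0],[0,0,0,0.004,0,0,0],[0,0,0,0,0,0,0]]'; python3 -m crank '[[0,0,0,0.002,0,0,0],[0,0,0,0.002,0,0,0],[0,0,0,0,0,0,0]]'
```

```text
time: 6.12
tool_pos: [0.6545, 0.0669, 0.0527]
tool_rot: [0.001, -0.03, 1.0, -0.0]
contact_force: [0.4, -0.1, 0.4]
gripper_width: 0.55
grasp_force: 64.5
time: 6.5
tool_pos: [0.6541, 0.0665, 0.0483]
tool_rot: [0.0, -0.03, 1.0, -0.0]
contact_force: [-0.4, -0.2, -0.6]
gripper_width: 0.549
grasp_force: 64.5
```

```bash
python3 -m crank '[[0,0,0,0.002,0,0,0],[0,0,0,0,0,0,0]]'; python3 -m crank '[[0,0,0,0.0015,0,0,0],[0,0,0,0,0,0,0]]'
```

```text
time: 6.75
tool_pos: [0.6542, 0.0665, 0.0472]
tool_rot: [0.0, -0.03, 1.0, -0.0]
contact_force: [-3.3, -0.1, 4.2]
gripper_width: 0.546
grasp_force: 65.1
time: 7.0
tool_pos: [0.6543, 0.0665, 0.0472]
tool_rot: [-0.0, -0.03, 1.0, -0.0]
contact_force: [-7.5, -0.0, 11.8]
gripper_width: 0.547
grasp_force: 66.0
```

Contact made; release moderately, rise.

```bash
python3 -m crank '[[0.75,0,0,-0.001,0,0,0],[0.75,0,0,0,0,0,0],[0.75,0,0,0,0,0,0],[0.75,0,0,-0.04,0,0,0],[0.75,0,0,-0.06,0,0,0]]'; python3 -m crank '[[1,0,0,-0.06,0,0,0],[1,0,0,-0.02,0,0,0],[1,0,0,0,0,0,0]]'; python3 go.py .4605 .1195 .098 93.5
```

```text
time: 7.62
tool_pos: [0.6518, 0.0665, 0.1429]
tool_rot: [-0.003, -0.03, 1.0, 0.0]
contact_force: [1.4, -0.2, -0.1]
gripper_width: 0.751
grasp_force: 0.0
time: 8.0
tool_pos: [0.6547, 0.0666, 0.2269]
tool_rot: [0.002, -0.03, 1.0, -0.0]
contact_force: [0.5, 0.7, -1.3]
gripper_width: 1.003
grasp_force: 0.0
yaw 93.45 rz -0.0009 shift [0.191  0.0647 0.1283] rows 3.82 t 8.0
```

```bash
python3 -m crank '[[1,0.05,0.016,0,0,0,0],[1,0.05,0.016,0,0,0,0],[1,0.05,0.016,0,0,0,0],[1,0.041,0.0167,0.03,0,0,0],[1,0,0,0,0,0,0]]' >/dev/null;python3 -m crank '[[1,0,0,0,0,0,0]]'; python3 go.py .4605 .1195 .098 93.5
python3 - <<'E'
from h import *
im,W=cloud("wrist");P=W.reshape(-1,3)
m=(np.hypot(P[:,0]-.4605,P[:,1]-.1195)<.03)&(P[:,2]>.1)&(P[:,2]<.115)
print(cv2.minAreaRect(P[m][:,:2].astype(np.float32)))
im,W=cloud("top");P=W.reshape(-1,3);save(im[100:240,140:360].repeat(3,0).repeat(3,1),"t2.png")
m=(np.hypot(P[:,0]-.654,P[:,1]-.0675)<.075)&(P[:,2]>.035)&(P[:,2]<.056)
q=P[m];print(cv2.minAreaRect(q[:,:2].astype(np.float32)),np.median(q[:,2]))
E
```

```text
time: 8.75
tool_pos: [0.4587, 0.1195, 0.1935]
tool_rot: [-0.001, -0.03, 1.0, -0.0]
contact_force: [-0.2, 0.7, 0.1]
gripper_width: 0.998
grasp_force: 0.0
yaw 93.46 rz -0.0007 shift [-0.002  -0.0001  0.0955] rows 1.53 t 8.75
((0.45980358123779297, 0.11919133365154266), (0.027282927185297012, 0.02754424326121807), 38.220672607421875)
((0.6516549587249756, 0.09212936460971832), (0.12714289128780365, 0.09994828701019287), 3.254709243774414) 0.045905363730343096
```

View pics/t2.png

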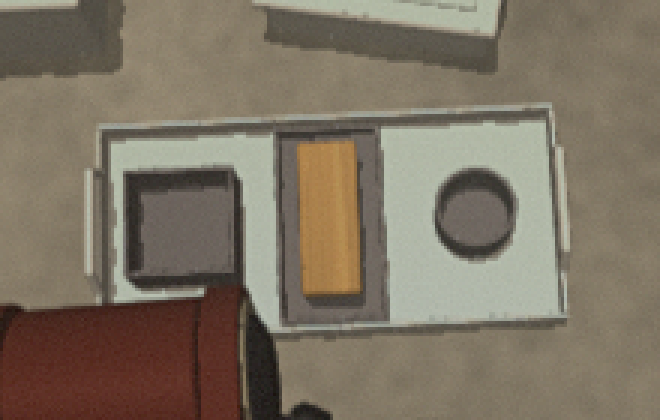

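The brush lies inside the dish, at crop (329,218). Next is the flask.

```bash
python3 -m crank '[[1,-0.001,0,0.055,0,0,0],[1,0,0,0.0395,0,0,0],[0,0,0,0,0,0,0],[0,0,0,0,0,0,0],[0,0,0,0,0,0,0]]' >/dev/null; python3 -m crank '[[0,0,0,0,0,0,0],[0,0,0,0,0,0,0],[0,0,0,0,0,0,0]]'; python3 go.py .6615 -.050 .106 93.5
```

```text
time: 9.85
tool_pos: [0.4625, 0.12, 0.1036]
tool_rot: [0.003, -0.03, 1.0, 0.0]
contact_force: [1.6, 0.3, 6.2]
gripper_width: 0.309
grasp_force: 59.2
yaw 93.46 rz -0.0008 shift [-0.1883 -0.1818 -0.0014] rows 4.19 t 9.85
```

```bash
python3 -m crank '[[0,0,0,-0.03,0,0,0],[0,0,0,-0.04,0,0,0],[0,0,0,-0.02,0,0,0],[0,0,0,0,0,0,0]]'; python3 go.py .6615 -.050 .112 93.5; python3 - <<'E'
from h import *
im,W=cloud("side");P=W.reshape(-1,3);save(im[110:290,150:390].repeat(3,0).repeat(3,1),"s2.png")
E
```

```text
time: 10.35
tool_pos: [0.4615, 0.1199, 0.1931]
tool_rot: [0.002, -0.03, 1.0, 0.0]
contact_force: [1.0, -0.0, -1.3]
gripper_width: 0.308
grasp_force: 59.1
yaw 93.46 rz -0.0007 shift [-0.1889 -0.1818  0.082 ] rows 4.39 t 10.35
```

View pics/s2.png

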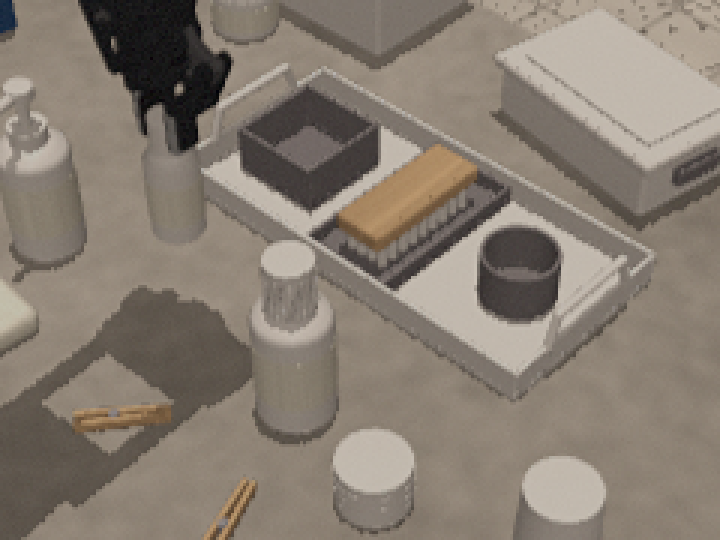

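The side view shows the flask upright in the jaws at crop (175,190), clear of the counter. The brush is bristles down in its dish.

```bash
python3 -m crank '[[0,-0.06,0,0,0,0,0],[0,-0.045,-0.035,0,0,0,0],[0,-0.045,-0.045,0,0,0,0],[0,-0.039,-0.0468,0,0,0,0],[0,0,-0.04,0,0,0,0]]' >/dev/null; python3 -m crank '[[0,0,-0.015,0,0,0,0],[0,0,0,0,0,0,0],[0,0,0,0,0,0,0]]'; python3 go.py .6615 -.050 .112 93.5
python3 - <<'E'
from h import *
im,W=cloud("side");P=W.reshape(-1,3)
m=(np.hypot(P[:,0]-.6615,P[:,1]+.05)<.04)
q=P[m]
for a,b in((.085,.1),(.1,.115),(.115,.13),(.13,.145),(.145,.155)):
    k=q[(q[:,2]>a)&(q[:,2]<b)]
    if len(k)<8: continue
    x=np.linalg.lstsq(np.c_[2*k[:,:2],np.ones(len(k))],(k[:,:2]**2).sum(1),rcond=None)[0]
    print(a,len(k),k.min(0).round(3),x[:2].round(4))
E
```

```text
time: 11.4
tool_pos: [0.6585, -0.0483, 0.1903]
tool_rot: [-0.0, -0.031, 1.0, 0.0]
contact_force: [0.1, -0.6, -1.8]
gripper_width: 0.304
grasp_force: 59.3
yaw 93.51 rz 0.0002 shift [-0.0029 -0.002   0.0783] rows 1.25 t 11.4
0.085 68 [ 0.635 -0.068  0.087] [ 0.6565 -0.0474]
0.1 84 [ 0.636 -0.069  0.1  ] [ 0.6562 -0.0484]
0.115 97 [ 0.635 -0.071  0.115] [ 0.6573 -0.0474]
0.13 107 [ 0.635 -0.07   0.13 ] [ 0.6572 -0.0476]
0.145 68 [ 0.635 -0.068  0.145] [ 0.6566 -0.048 ]
```

```bash
python3 -m crank '[[0,-0.0045,-0.0025,0.02,0,0,0],[0,0,0,0.035,0,0,0],[0,0,0,0.015,0,0,0],[0,0,0,0.004,0,0,0],[0,0,0,0,0,0,0]]'; python3 -m crank '[[0,0,0,0.002,0,0,0],[0,0,0,0,0,0,0]]'; python3 -m crank '[[0,0,0,0.002,0,0,0],[0,0,0,0,0,0,0]]'
```

```text
time: 12.08
tool_pos: [0.6641, -0.0518, 0.1173]
tool_rot: [0.0, -0.03, 1.0, -0.0]
contact_force: [0.0, 0.0, -0.8]
gripper_width: 0.303
grasp_force: 59.3
time: 12.32
tool_pos: [0.6642, -0.052, 0.1158]
tool_rot: [0.001, -0.03, 1.0, -0.0]
contact_force: [-1.1, -0.5, -0.7]
gripper_width: 0.305
grasp_force: 59.3
time: 12.58
tool_pos: [0.6636, -0.0519, 0.1127]
tool_rot: [-0.0, -0.03, 1.0, 0.0]
contact_force: [-0.8, 0.4, -1.8]
gripper_width: 0.307
grasp_force: 59.3
```

```bash
python3 -m crank '[[0,0,0,0.0015,0,0,0],[0,0,0,0,0,0,0]]'; python3 -m crank '[[0,0,0,0.0015,0,0,0],[0,0,0,0,0,0,0]]'
```

```text
time: 12.82
tool_pos: [0.6639, -0.0519, 0.1118]
tool_rot: [0.0, -0.03, 1.0, -0.0]
contact_force: [-1.8, 0.5, 2.2]
gripper_width: 0.31
grasp_force: 59.8
time: 13.08
tool_pos: [0.6644, -0.0519, 0.1118]
tool_rot: [0.001, -0.03, 1.0, -0.0]
contact_force: [-1.5, 0.1, 6.5]
gripper_width: 0.304
grasp_force: 60.3
```

```bash
python3 -m crank '[[0.6,0,0,-0.001,0,0,0],[0.6,0,0,0,0,0,0],[0.6,0,0,0,0,0,0],[0.6,0,0,-0.03,0,0,0],[0.6,0,0,-0.06,0,0,0]]' >/dev/null; python3 -m crank '[[1,0,0,-0.02,0,0,0],[1,0,0,0,0,0,0],[1,0,0,0,0,0,0]]'; python3 go.py .4563 -.0145 .132 93.5
```

```text
time: 14.08
tool_pos: [0.6626, -0.0517, 0.2181]
tool_rot: [-0.002, -0.03, 1.0, 0.0]
contact_force: [-0.7, 0.1, -0.4]
gripper_width: 1.006
grasp_force: 0.0
yaw 93.45 rz -0.0009 shift [0.2033 0.0496 0.0869] rows 3.63 t 14.075
```

```bash
python3 -m crank '[[1,0.055,0.012,0,0,0,0],[1,0.055,0.012,0,0,0,0],[1,0.055,0.012,0,0,0,0],[1,0.039,0.0136,0,0,0,0],[1,0,0,0,0,0,0]]' >/dev/null;python3 -m crank '[[1,0,0,0,0,0,0]]'
python3 - <<'E'
from h import *
im,W=cloud("wrist");P=W.reshape(-1,3)
m=(np.hypot(P[:,0]-.456,P[:,1]+.0145)<.04)&(P[:,2]>.147)&(P[:,2]<.16)
print(cv2.minAreaRect(P[m][:,:2].astype(np.float32)))
im,W=cloud("side");save(im[110:290,150:390].repeat(3,0).repeat(3,1),"s3.png");P=W.reshape(-1,3)
q=P[(np.hypot(P[:,0]-.6615,P[:,1]+.05)<.03)&(P[:,2]>.055)];print(q.max(0),q.min(0))
E
python3 go.py .4563 -.0145 .137 93.5
```

```text
time: 14.82
tool_pos: [0.4569, -0.0146, 0.2195]
tool_rot: [-0.001, -0.03, 1.0, 0.0]
contact_force: [0.7, -0.8, -1.0]
gripper_width: 1.002
grasp_force: 0.0
((0.4554350972175598, -0.014916308224201202), (0.037184447050094604, 0.037267766892910004), 30.38429069519043)
[ 0.67949549 -0.02988479  0.12018813] [ 0.64112718 -0.0723547   0.05521171]
yaw 93.43 rz -0.0011 shift [0.0012 0.0004 0.0832] rows 1.33 t 14.925
```

View pics/s3.png

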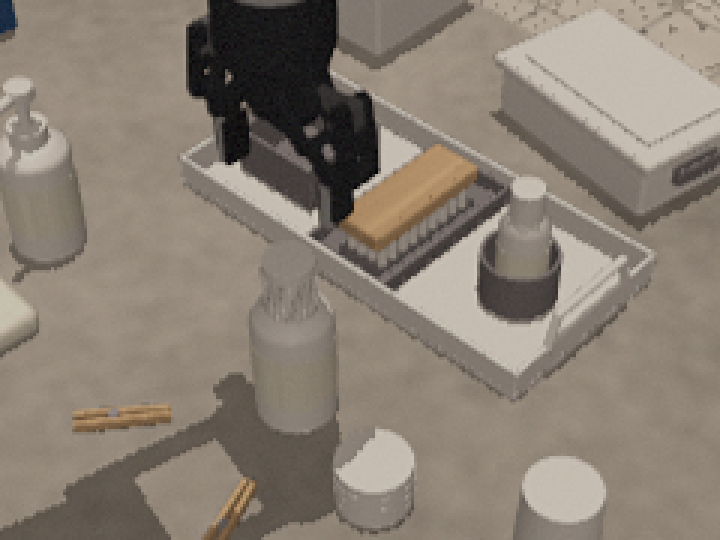

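The flask stands upright in the round pot, at crop (525,240). The jaws are above the detergent bottle.

```bash
python3 -m crank '[[1,0.0008,0,0.05,0,0,0],[1,0,0,0.0325,0,0,0],[0,0,0,0,0,0,0],[0,0,0,0,0,0,0],[0,0,0,0,0,0,0]]' >/dev/null; python3 -m crank '[[0,0,0,0,0,0,0],[0,0,0,0,0,0,0]]'; python3 -m crank '[[0,0,0,-0.02,0,0,0],[0,0,0,-0.04,0,0,0],[0,0,0,-0.03,0,0,0],[0,0,0,0,0,0,0]]';  python3 go.py .647 .184 .145 93.5
```

```text
time: 15.8
tool_pos: [0.458, -0.0149, 0.1407]
tool_rot: [0.002, -0.03, 1.0, -0.0]
contact_force: [1.3, -0.1, 5.3]
gripper_width: 0.424
grasp_force: 60.4
time: 16.3
tool_pos: [0.4575, -0.015, 0.2307]
tool_rot: [0.003, -0.03, 1.0, -0.001]
contact_force: [-0.2, -0.9, -2.7]
gripper_width: 0.425
grasp_force: 60.5
yaw 93.45 rz -0.0009 shift [-0.2009  0.1871  0.0864] rows 4.61 t 16.3
```

```bash
python3 -m crank '[[0,-0.05,0.01,0,0,0,0],[0,-0.045,0.04,0,0,0,0],[0,-0.045,0.04,0,0,0,0],[0,-0.045,0.04,0,0,0,0],[0,-0.0159,0.04,0,0,0,0]]' >/dev/null; python3 -m crank '[[0,0,0.0171,0,0,0,0],[0,0,0,0,0,0,0],[0,0,0,0,0,0,0]]'; python3 go.py .647 .184 .149 93.5
cat > body.py <<'E'
import sys
from h import *
cx,cy,r,z0,z1=map(float,sys.argv[1:])
from scipy.optimize import least_squares
im,W=cloud("side");q=W.reshape(-1,3)
q=q[(np.hypot(q[:,0]-cx,q[:,1]-cy)<r+.02)&(q[:,2]>z0)&(q[:,2]<z1)]
for h in np.linspace(z0,z1,4)[:-1]:
    k=q[(q[:,2]>h)&(q[:,2]<h+(z1-z0)/3)]
    o=least_squares(lambda c:np.hypot(*(k[:,:2]-c).T)-r,[cx,cy],loss="soft_l1",f_scale=.002)
    print(h.round(3),len(k),k.min(0).round(3),o.x.round(4))
E
python3 body.py .647 .184 .031 .085 .165
```

```text
time: 17.3
tool_pos: [0.6449, 0.183, 0.2275]
tool_rot: [-0.001, -0.03, 1.0, -0.0]
contact_force: [0.1, -0.5, -2.5]
gripper_width: 0.428
grasp_force: 60.9
yaw 93.4 rz -0.0017 shift [-0.0023  0.0009  0.0785] rows 1.26 t 17.3
0.085 172 [0.611 0.152 0.086] [0.6442 0.185 ]
0.112 214 [0.611 0.151 0.112] [0.6439 0.1842]
0.138 235 [0.611 0.151 0.138] [0.6441 0.1842]
```

```bash
python3 -m crank '[[0,-0.003,0,0.02,0,0,0],[0,0,0,0.035,0,0,0],[0,0,0,0.016,0,0,0],[0,0,0,0.004,0,0,0],[0,0,0,0,0,0,0]]'; python3 -m crank '[[0,0,0,0.002,0,0,0],[0,0,0,0,0,0,0]]'; python3 -m crank '[[0,0,0,0.0015,0,0,0],[0,0,0,0,0,0,0]]'
```

```text
time: 17.98
tool_pos: [0.649, 0.1843, 0.1538]
tool_rot: [0.0, -0.03, 1.0, 0.0]
contact_force: [1.3, 0.0, -2.0]
gripper_width: 0.43
grasp_force: 61.0
time: 18.23
tool_pos: [0.649, 0.1845, 0.1523]
tool_rot: [0.001, -0.03, 1.0, 0.0]
contact_force: [0.5, -0.7, -2.8]
gripper_width: 0.426
grasp_force: 61.0
time: 18.48
tool_pos: [0.6485, 0.1844, 0.1498]
tool_rot: [-0.0, -0.03, 1.0, -0.0]
contact_force: [-0.2, -0.1, -2.4]
gripper_width: 0.427
grasp_force: 61.0
```

```bash
python3 -m crank '[[0,0,0,0.0015,0,0,0],[0,0,0,0,0,0,0]]'; python3 -m crank '[[0,0,0,0.0015,0,0,0],[0,0,0,0,0,0,0]]'
```

```text
time: 18.73
tool_pos: [0.6488, 0.1845, 0.1488]
tool_rot: [0.0, -0.03, 1.0, 0.0]
contact_force: [-1.9, -0.1, 0.0]
gripper_width: 0.428
grasp_force: 61.5
time: 18.98
tool_pos: [0.6492, 0.1845, 0.1489]
tool_rot: [0.001, -0.03, 1.0, 0.0]
contact_force: [-1.9, 0.4, 5.1]
gripper_width: 0.431
grasp_force: 62.0
```

Seated at the expected height; I'll release, rise and go to the cup.

```bash
python3 -m crank '[[0.7,0,0,-0.001,0,0,0],[0.7,0,0,0,0,0,0],[0.7,0,0,0,0,0,0],[0.7,0,0,-0.03,0,0,0],[0.7,0,0,-0.05,0,0,0]]' >/dev/null; python3 -m crank '[[1,0,0,-0.02,0,0,0],[1,0,0,0,0,0,0],[1,0,0,0,0,0,0]]'; python3 go.py .438 -.1175 .15 93.5
```

```text
time: 19.98
tool_pos: [0.6476, 0.1842, 0.2452]
tool_rot: [-0.002, -0.03, 1.0, -0.0]
contact_force: [0.2, -0.2, -1.1]
gripper_width: 1.005
grasp_force: 0.0
yaw 93.45 rz -0.0009 shift [ 0.2273 -0.2883  0.0961] rows 6.07 t 19.975
```

```bash
python3 -m crank '[[1,0.039,-0.048,0,0,0,0],[1,0.039,-0.048,0,0,0,0],[1,0.039,-0.048,0,0,0,0],[1,0.039,-0.048,0,0,0,0],[1,0.039,-0.048,0,0,0,0]]' >/dev/null;python3 -m crank '[[1,0.0323,-0.0483,0,0,0,0],[1,0,0,0.05,0,0,0],[1,0,0,0.04,0,0,0],[1,0,0,0,0,0,0],[1,0,0,0,0,0,0]]'
python3 - <<'E'
from h import *
im,W=cloud("wrist");save(im,"w4.png");P=W.reshape(-1,3)
m=(np.hypot(P[:,0]-.438,P[:,1]+.1175)<.05)&(P[:,2]>.035)&(P[:,2]<.05)
print(cv2.minAreaRect(P[m][:,:2].astype(np.float32)))
im,W=cloud("top");P=W.reshape(-1,3);save(im[100:280,140:380].repeat(3,0).repeat(3,1),"t4.png")
q=P[(np.hypot(P[:,0]-.647,P[:,1]-.184)<.035)&(P[:,2]>.15)&(P[:,2]<.18)];print(cv2.minAreaRect(q[:,:2].astype(np.float32)),np.median(q[:,2]))
E
python3 body.py .647 .184 .019 .125 .158
python3 go.py .438 -.1175 .032 93.5
```

```text
time: 21.22
tool_pos: [0.4392, -0.117, 0.1582]
tool_rot: [-0.0, -0.03, 1.0, 0.0]
contact_force: [0.1, -0.3, 0.8]
gripper_width: 1.002
grasp_force: 0.0
((0.43765580654144287, -0.11816123127937317), (0.05615578591823578, 0.0562702976167202), 56.75270462036133)
((0.647360622882843, 0.18500171601772308), (0.03828155994415283, 0.035539910197257996), 46.1022834777832) 0.15792157656240635
yaw 93.48 rz -0.0004 shift [0.0026 0.0002 0.1278] rows 2.05 t 21.375Traceback (most recent call last):
  File "body.py", line 10, in <module>
    print(h.round(3),len(k),k.min(0).round(3),o.x.round(4))
                            ~~~~~^^^
    return umr_minimum(a, axis, None, out, keepdims, initial, where)
ValueError: zero-size array to reduction operation minimum which has no identity
```

View pics/t4.png

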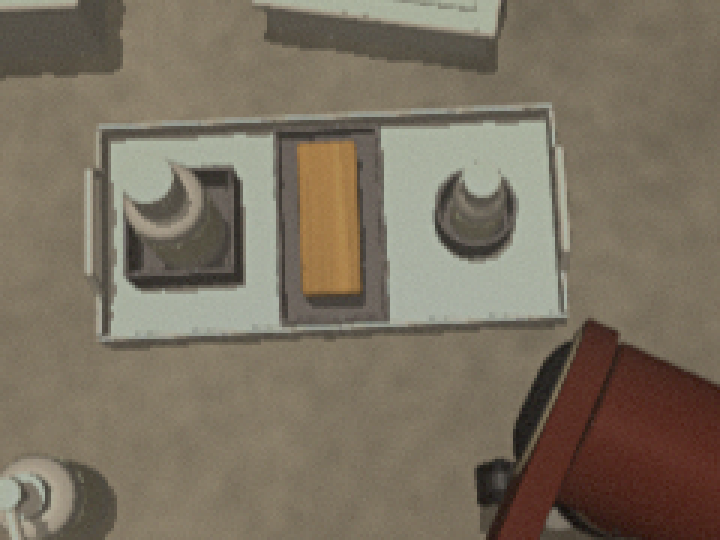

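The bottle stands upright in the square pot, its cap top at about crop (152,185), world (.647,.185). The flask and brush are in place. Next is gripping the cup.

```bash
python3 -m crank '[[1,0.0015,-0.0005,0.055,0,0,0],[1,0,0,0.05,0,0,0],[1,0,0,0.0195,0,0,0],[0.4,0,0,0,0,0,0],[0.4,0,0,0,0,0,0]]'; python3 -m crank '[[0.4,0,0,0,0,0,0],[0.4,0,0,0,0,0,0],[0.4,0,0,0,0,0,0]]';  python3 -m crank '[[0.4,0,0,-0.02,0,0,0],[0.4,0,0,-0.05,0,0,0],[0.4,0,0,0,0,0,0]]'
```

```text
time: 22.0
tool_pos: [0.4393, -0.1184, 0.0357]
tool_rot: [0.002, -0.03, 1.0, -0.001]
contact_force: [1.1, -1.2, 0.5]
gripper_width: 0.643
grasp_force: 63.1
time: 22.38
tool_pos: [0.4392, -0.1184, 0.0354]
tool_rot: [0.002, -0.03, 1.0, -0.001]
contact_force: [-0.3, 0.8, 5.9]
gripper_width: 0.64
grasp_force: 63.7
time: 22.75
tool_pos: [0.4406, -0.119, 0.1081]
tool_rot: [0.004, -0.03, 1.0, -0.002]
contact_force: [1.1, 0.0, -0.8]
gripper_width: 0.641
grasp_force: 63.3
```

```bash
python3 -m crank '[[0.4,0,0,-0.06,0,0,0],[0.4,0,0,-0.06,0,0,0],[0.4,0,0,-0.02,0,0,0],[0.4,0,0,0,0,0,0],[0.4,0,0,0,0,0,0]]'; python3 go.py .647 .185 .158 93.5;
```

```text
time: 23.38
tool_pos: [0.4364, -0.1172, 0.2403]
tool_rot: [-0.002, -0.03, 1.0, 0.001]
contact_force: [0.1, 1.1, -0.9]
gripper_width: 0.64
grasp_force: 63.6
yaw 93.44 rz -0.001 shift [-0.229   0.2886  0.082 ] rows 6.04 t 23.375
```

```bash
python3 -m crank '[[0.4,-0.039,0.048,0,0,0,0],[0.4,-0.039,0.048,0,0,0,0],[0.4,-0.039,0.048,0,0,0,0],[0.4,-0.039,0.048,0,0,0,0],[0.4,-0.039,0.048,0,0,0,0]]' >/dev/null;python3 -m crank '[[0.4,-0.033,0.048,0,0,0,0],[0.4,0,0,0,0,0,0],[0.4,0,0,0,0,0,0]]'
python3 body.py .646 .185 .0285 .208 .245
python3 - <<'E'
from h import *
im,W=cloud("side");save(im[70:220,180:380].repeat(4,0).repeat(4,1),"s5.png");q=W.reshape(-1,3)
from scipy.optimize import least_squares
for r,z0,z1 in((.019,.125,.158),(.031,.06,.1)):
    k=q[(np.hypot(q[:,0]-.647,q[:,1]-.184)<r+.006)&(q[:,2]>z0)&(q[:,2]<z1)]
    print(r,len(k),least_squares(lambda c:np.hypot(*(k[:,:2]-c).T)-r,[.647,.184],loss="soft_l1",f_scale=.002).x if len(k) else "")
E
python3 go.py .647 .185 .158 93.5
```

```text
time: 24.38
tool_pos: [0.6466, 0.1832, 0.2401]
tool_rot: [-0.002, -0.03, 1.0, -0.001]
contact_force: [0.8, -0.4, -1.0]
gripper_width: 0.644
grasp_force: 63.6
0.208 108 [0.618 0.154 0.208] [0.6477 0.1849]
0.22 95 [0.618 0.146 0.22 ] [0.6481 0.1837]
0.233 133 [0.617 0.141 0.233] [0.6487 0.1803]
0.019 185 [0.6486706  0.18673655]
0.031 314 [0.64865197 0.1863384 ]
yaw 93.39 rz -0.002 shift [-0.0004  0.0026  0.0839] rows 1.34 t 24.475
```

View pics/s5.png

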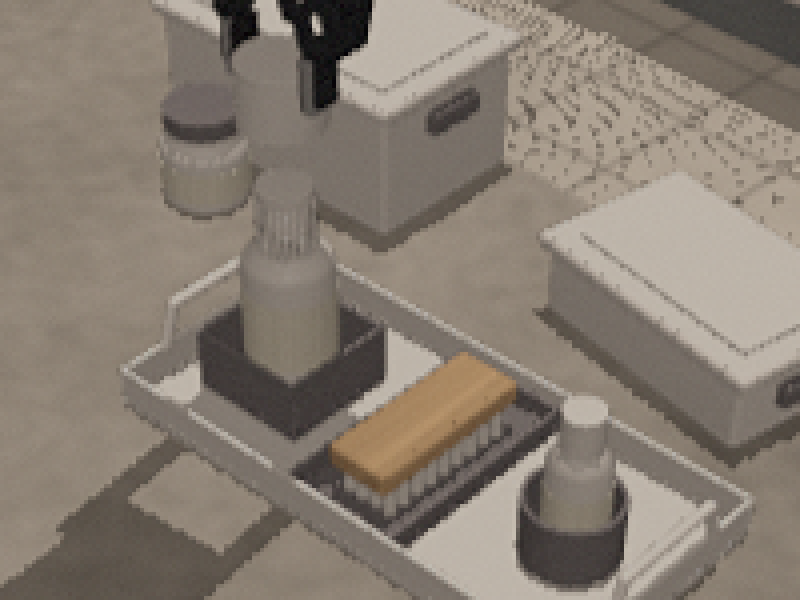

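The side view shows the cup at (275,100) held mouth down, directly above the bottle's cap at (287,205). The offset is about 2 mm in y.

```bash
python3 -m crank '[[0.4,-0.001,0.002,0.02,0,0,0],[0.4,0,0,0.015,0,0,0],[0.4,0,0,0.015,0,0,0],[0.4,0,0,0,0,0,0]]'; python3 -m crank '[[0.4,0,0,0.015,0,0,0],[0.4,0,0,0.01,0,0,0],[0.4,0,0,0.003,0,0,0],[0.4,0,0,0,0,0,0]]';python3 -m crank '[[0.4,0,0,0.002,0,0,0],[0.4,0,0,0,0,0,0]]'
```

```text
time: 24.98
tool_pos: [0.6474, 0.1852, 0.1905]
tool_rot: [-0.002, -0.03, 1.0, -0.0]
contact_force: [-0.4, 0.3, -0.3]
gripper_width: 0.64
grasp_force: 63.6
time: 25.48
tool_pos: [0.6486, 0.1856, 0.165]
tool_rot: [-0.0, -0.03, 1.0, -0.0]
contact_force: [-0.2, 0.0, -0.1]
gripper_width: 0.642
grasp_force: 63.6
time: 25.72
tool_pos: [0.6488, 0.1856, 0.1636]
tool_rot: [0.0, -0.03, 1.0, 0.0]
contact_force: [-0.0, 0.3, -0.4]
gripper_width: 0.642
grasp_force: 63.6
```

```bash
python3 -m crank '[[0.4,0,0,0.002,0,0,0],[0.4,0,0,0.0015,0,0,0],[0.4,0,0,0,0,0,0]]'; python3 -m crank '[[0.4,0,0,0.0015,0,0,0],[0.4,0,0,0,0,0,0]]'
```

```text
time: 26.1
tool_pos: [0.6485, 0.1855, 0.1595]
tool_rot: [-0.0, -0.03, 1.0, -0.0]
contact_force: [-0.5, -0.4, -0.1]
gripper_width: 0.642
grasp_force: 63.6
time: 26.35
tool_pos: [0.6486, 0.1855, 0.1581]
tool_rot: [-0.0, -0.03, 1.0, -0.0]
contact_force: [-0.3, -0.5, -0.2]
gripper_width: 0.635
grasp_force: 63.6
```

```bash
python3 -m crank '[[0.4,0,0,0.001,0,0,0],[0.4,0,0,0,0,0,0]]'; python3 -m crank '[[0.4,0,0,0.001,0,0,0],[0.4,0,0,0,0,0,0]]'
```

```text
time: 26.6
tool_pos: [0.6488, 0.1856, 0.1575]
tool_rot: [0.0, -0.03, 1.0, 0.0]
contact_force: [0.2, -0.4, -0.2]
gripper_width: 0.641
grasp_force: 63.8
time: 26.85
tool_pos: [0.6492, 0.1856, 0.1575]
tool_rot: [0.001, -0.03, 1.0, 0.0]
contact_force: [-0.9, -0.2, 5.4]
gripper_width: 0.643
grasp_force: 64.2
```

Rests on the cap top at the expected height; I'll release and rise.

```bash
python3 -m crank '[[0.9,0,0,-0.001,0,0,0],[0.9,0,0,0,0,0,0],[0.9,0,0,0,0,0,0],[0.9,0,0,-0.02,0,0,0],[0.9,0,0,-0.05,0,0,0]]' >/dev/null; python3 -m crank '[[1,0,0,-0.05,0,0,0],[1,0.05,-0.02,0,0,0,0],[1,0.06,0,0,0,0,0],[1,0.05,0,0,0,0,0],[1,0,0,0,0,0,0]]'
python3 - <<'E'
from h import *
im,W=cloud("side");save(im[60:400,100:500].repeat(2,0)[:600].repeat(2,1),"s6.png");q=W.reshape(-1,3)
k=q[(np.hypot(q[:,0]-.648,q[:,1]-.185)<.035)&(q[:,2]>.155)&(q[:,2]<.2)];print(k.min(0),k.max(0))
E
```

```text
time: 28.1
tool_pos: [0.4877, 0.156, 0.2784]
tool_rot: [0.001, -0.03, 1.0, 0.0]
contact_force: [-0.0, 0.1, 0.1]
gripper_width: 1.001
grasp_force: 0.0
[0.62017824 0.15603193 0.15506964] [0.68019558 0.21614344 0.16849211]
```

View pics/s6.png

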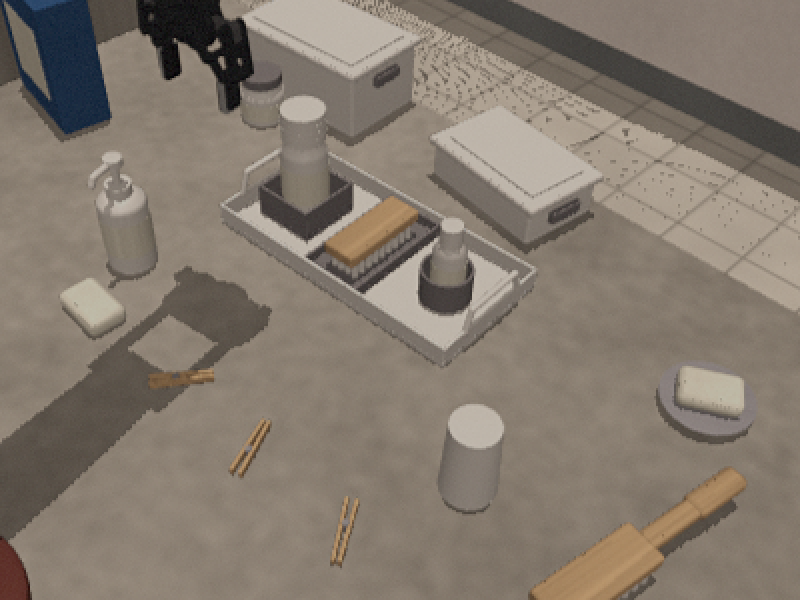

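The cup sits level over the bottle's cap at (303,125). The flask is at (448,265) and the brush at (372,232), both in place, and the pump, tumbler and handled brush have not moved.

```bash
python3 -c "
from plant import manip
print(manip.job_done())"
```

```text
the job is handed in; nothing more can be done
None
```

I handed the job in at about 28 s of the 115 s: the detergent bottle is in the square pot with the dosing cup over its cap, the flask is in the round pot, the scrubbing brush lies bristles down in the long dish, and the pump, tumbler and handled brush were not touched.

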